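# Load the plate stack of a clutch wear tester and close its drawer

## Task

Load the wear tester: onto the splined hub in its open drawer put the orange friction plate first, with its tab towards the drawer's blue handle, then the bright steel plate on top of it with its tab the opposite way, towards the tester, each pushed down the splines until it lies flat on the plate below. Then push the drawer fully home past its detent, without slamming it, and leave the bottle, camera and sample box where they stand.

Things in the scene. Friction and masses are not known exactly. Their poses are not given: they have to be found in the camera images.
- friction (a point): Centre (half-way up, on the bore axis) of the loose orange friction plate, lying flat: 84 mm diameter, 12 mm thick, two parallel flat sides 62 mm apart (56 mm long, square to its y: grasp across them), dark toothed bore. Its tab points along its +x; z up. About 0.2 kg. Need not be turned over.
- friction_tab (a point): Middle of the friction plate's one tab (dark, orange mark), 51 mm from the plate's centre, half-way up. The tab is 22 mm wide and ends 62 mm from the centre; no thicker than the plate.
- steel (a point): Centre (half-way up, on the bore axis) of the loose bright steel plate, lying flat: same shape as the friction plate: 84 mm diameter, 12 mm thick, two parallel flat sides 62 mm apart (56 mm long, square to its y: grasp across them), toothed bore. Its tab points along its +x; z up. About 0.2 kg. Need not be turned over.
- steel_tab (a point): Middle of the steel plate's one tab (blue mark), 51 mm from the plate's centre, half-way up. The tab is 22 mm wide and ends 62 mm from the centre.
- hub (a point): Point on the upright brass hub's axis, level with the top of the dark backing plate fixed round its foot (shaped like the loose plates, tab to the tester), 26 mm above the table. Moves with the drawer. +x points from the handle into the tester (the closing way), z up. Seated, the friction plate's centre is 6 mm above this point, the steel plate's 18 mm.
- hub_top (a point): Tip of the hub, 42 mm above hub, same axes. Four ribs (42 mm across, along x and y) are full size up to 26 mm above hub and narrow to 34 mm; above is a centring cone, 28 to 14 mm across. A plate fits over the ribs with its tab along x or y, either way round, with 1.8 mm play sideways and 6 degrees of turn.
- handle (a point): Centre of the drawer's blue bar handle, 47 mm above the table, 113 mm from the hub axis towards -x, same axes: 12 mm thick (x), 110 mm long (y), 16 mm high, on two posts, 29 mm clear of the drawer's grey front panel. Push it along +x; the tester stays over 25 mm behind the bar when the drawer is home.
- drawer (a joint): How far the drawer stands open (m): 0 fully home, 0.16 fully open; it slides along the hub's x with 2 N of friction. A spring detent in the last 10 mm takes about 6 N in all to pass and then holds the drawer on its stop. Tray 144 x 150 mm, sides 22 mm and front panel 52 mm above the table, the panel 72 mm from the hub axis.
- tester: White wear tester, fixed; origin on the table under the hub's home place, +x away from the drawer's handle. 200 mm wide (y), from x -73 to +168 mm; clear roof 97 mm high over the drawer's home, 118 mm high box behind (knob to 130 mm). The drawer comes out of its -x front.
- bottle (a point): White wash bottle with blue cap and bent blue spout, 66 mm in diameter, 186 mm high; the point is on its axis 70 mm up. Leave alone.
- photo_camera (a point): Black photo camera, about 130 mm wide and 110 mm high, its lens to one side; the point is in its body, 50 mm up. Leave alone.
- samples (a point): Open clear plastic sample box, 90 x 110 x 35 mm; the point is its centre. Leave alone.
Not all that is in view belongs to the job. Of the things that look like the part that bears steel, the smallest one is meant.

How it is judged:
On the way, in this order (a step that is already met when the one before it is completed fails the run):
1. the friction plate is seated on the backing plate, tab towards the handle, and let go (z of friction in the frame of hub between 0.003 and 0.009 m and horizontal distance between friction and hub below 0.004 m and angle between the x axis of friction and the x axis of hub, either way round below 0.17 rad and angle between friction's own z axis and vertical below 0.06 rad and x of friction_tab in the frame of hub below -0.04 m and contact force between the fingers and friction_plate below 0.2 N), for 0.2 s.
2. the steel plate is seated on the friction plate, tab towards the tester, and let go (z of friction in the frame of hub between 0.003 and 0.009 m and horizontal distance between each of friction, steel and hub below 0.004 m and angle between the x axis of each of friction, steel and the x axis of hub, either way round below 0.17 rad and angle between each of friction, steel's own z axis and vertical below 0.06 rad and x of friction_tab in the frame of hub below -0.04 m and z of steel in the frame of hub between 0.015 and 0.021 m and x of steel_tab in the frame of hub above 0.04 m and contact force between the fingers and steel_plate below 0.2 N), for 0.2 s.
3. the drawer is pushed home (z of friction in the frame of hub between 0.003 and 0.009 m and horizontal distance between each of friction, steel and hub below 0.004 m and angle between the x axis of each of friction, steel and the x axis of hub, either way round below 0.17 rad and angle between each of friction, steel's own z axis and vertical below 0.06 rad and x of friction_tab in the frame of hub below -0.04 m and z of steel in the frame of hub between 0.015 and 0.021 m and x of steel_tab in the frame of hub above 0.04 m and value of joint drawer below 0.003 m), for 0.2 s.
At the end, for the whole second after the job is handed in: Friction plate on the backing plate, tab to the handle; steel plate on it, tab to the tester; each within 4 mm of the hub axis, 3 mm of its seated height, 0.17 rad of the hub x line and level within 0.06 rad; drawer under 3 mm from its stop; all at rest and released (all of step 3 and linear speed of each of friction_plate, steel_plate below 0.02 m/s and velocity of joint drawer between -0.01 and 0.01 m/s); the robot touches nothing.
It fails at once if the wash bottle is moved more than 30 mm or tipped over (distance of bottle from where it was at the start of the episode above 0.03 m or angle between bottle's own z axis and vertical above 0.5 rad).
It fails at once if the photo camera is moved more than 30 mm or tipped over (distance of photo_camera from where it was at the start of the episode above 0.03 m or angle between photo_camera's own z axis and vertical above 0.5 rad).
It fails at once if the sample box is moved more than 30 mm or tipped over (distance of samples from where it was at the start of the episode above 0.03 m or angle between samples's own z axis and vertical above 0.5 rad).
It fails at once if the drawer is slammed (closing faster than 0.5 m/s) (velocity of joint drawer below -0.5 m/s).
It also fails if it takes over 72 s, if anything falls off the work surface, if the arm or the gripper's body presses on something with over 40 N, if the wrist force passes 120 N, or if a joint passes its speed limit or range.

## Robot

A 7-joint arm with a two-finger parallel gripper is mounted at the origin on the work surface. World frame = base frame: x ahead of the robot, y to its left, z up, the work surface at z = 0. Lengths are in m, angles in rad, forces in N, time in s.
With the tool pointing down it reaches from about 0.375 to 0.925 m from the base axis. Payload 3.1 kg.
Tool frame: the origin (TCP) lies between the finger pads; the fingertips stand 19 mm ahead of it and the grasp point (between the pads) is the TCP; z points along the fingers, y is the direction in which the jaws open and shut (so a half turn about z gives the same grasp; the last joint's range is limited). The gripper opens to 85 mm and grips with 20 to 120 N. Pads are 22 mm wide; open, the fingers measure 114 mm over their backs; the gripper's body (76 mm by 85 mm) begins 54 mm behind the grasp point. The pads swing forward as they close: fully open they stand 13 mm farther back than shut.
Start: joints at [-1.32, 0.383, 0.044, 1.598, -0.018, 1.161, -0.05], TCP at [0.222, 0.611, 0.25] pointing down, gripper open.
Joint ranges: [-2.61, 2.61], [-0.41, 2.15], [-1.48, 1.57], [0, 2.5], [-1.57, 4.71], [0.05, 1.97], [-2.85, 2.85]. Speed limits (rad/s): [2.79, 2.79, 3.14, 3.14, 3.14, 3.14, 3.14].

## Interface

Orientations are given as a unit quaternion [x, y, z, w].
In Python, from bench import move_ptp, movel, move_j, move_gripper, pause, inverse_kinematics, read_camera, camera_params, MotionError, sign_off, look_for, tip_of, read_time_s, read_qpos, read_joint_vel, read_effort, read_eef_pos, read_tcp_rot, read_ft_force, read_ft_torque, read_finger_gap gives the robot as it stands. Calls block until the motion is done:
- move_ptp(position, orientation): joint-space move of the TCP to a pose.
- movel(position, orientation=None, speed=0.15): straight line of the TCP; orientation=None keeps the orientation; speed is the mean speed in m/s.
- move_j(angles): joint-space move.
- move_gripper(opening, effort=None): finger opening in m; effort is the grip in N (None keeps the last); returns when the fingers have stopped.
- pause(seconds).
- inverse_kinematics(position, orientation): joint angles nearest the present ones, or None.
- read_camera(name): name is "scene" or "top"; returns the picture (384x512x3 uint8, red, green, blue); there is no depth.
- camera_params(name): a dict with "K" (3x3 intrinsics, pixels), "camera_from_world" (4x4, takes a point from world to camera coordinates). Camera axes: x right, y down, z forward; pixel columns grow to the right and rows downward; lengths in m; the calibration is good to about 2 mm. A picture is of the moment at which its call begins. camera_params takes no time and is no camera call.
A pose or a line that the arm cannot do raises MotionError and nothing moves.
- sign_off(): hands the job in, once; it reports no verdict.
Trained networks look in the newest picture that a camera, given by its name, has taken for a name from the list of things; names that differ only in an ending like _2 or _b are one class to them, and where a whole thing is asked for, a point or a joint stands for the part that bears it (a point fixed in the world has none). Each returns a list of dicts, best first, with "confidence" (0 to 1); they miss things now and then, are a little off and sometimes report something else, mostly with a low value. They report only what shows in the picture. A call takes as long as a camera call. They do not tell look-alikes from the thing itself.
- look_for(camera, name): "at" ([column, row] in pixels, amid what is visible of it).
- tip_of(camera, name): "at" ([column, row] in pixels: a listed point, or the origin of a listed thing).
Readings, each from a call of its own:
- read_time_s(): time.
- read_qpos(): joint angles.
- read_joint_vel(): joint speeds.
- read_effort(): joint torques, N m.
- read_eef_pos(): TCP position.
- read_tcp_rot(): TCP orientation.
- read_ft_force(): force on the tool from outside, world axes, zero at the start.
- read_ft_torque(): the same for the moment, N m.
- read_finger_gap(): finger opening in m.
Only numpy, scipy, OpenCV 4.12 (cv2) and the standard library are available. Lean on these libraries where they do the work, as an engineer would, in place of code of your own. Each camera call takes 0.05 s, during which the arm holds its last target.

## Working session

There is one attempt and no reset: what is moved stays moved. The work goes in short steps, each a Python script; the robot and the scene stay as the last script left them, time stands still between calls to the robot, and variables do not carry over. Pictures are saved under pics/ and viewed, and the job is handed in when it is done.

```bash
ls; mkdir -p pics; cat > h.py <<'E'
import numpy as np, cv2
from bench import *
def save(cam,name):
    im=read_camera(cam); cv2.imwrite(f'pics/{name}.png',cv2.cvtColor(im,cv2.COLOR_RGB2BGR)); return im
def proj(cam,p):
    c=camera_params(cam);T=np.array(c['camera_from_world']);K=np.array(c['K'])
    q=T[:3,:3]@np.array(p)+T[:3,3];q=K@q;return q[:2]/q[2]
def ray(cam,uv):
    c=camera_params(cam);T=np.array(c['camera_from_world']);K=np.array(c['K'])
    d=T[:3,:3].T@np.linalg.inv(K)@np.array([uv[0],uv[1],1.]);o=-T[:3,:3].T@T[:3,3];return o,d/np.linalg.norm(d)
def atz(cam,uv,z):
    o,d=ray(cam,uv);return o+d*(z-o[2])/d[2]
def tri(uv1,uv2,c1='scene',c2='top'):
    o1,d1=ray(c1,uv1);o2,d2=ray(c2,uv2)
    s=np.linalg.lstsq(np.stack([d1,-d2],1),o2-o1,rcond=None)[0]
    a=o1+s[0]*d1;b=o2+s[1]*d2;return (a+b)/2,np.linalg.norm(a-b)
E
python3 - <<'E'
from h import *
np.set_printoptions(precision=3,suppress=True)
for c in ('scene','top'):
    save(c,c+'0')
    o,d=ray(c,(256,192));print(c,o,d,np.array(camera_params(c)['K'])[0,0])
    for n in ['friction','friction_tab','steel','steel_tab','hub','hub_top','handle','tester','bottle','photo_camera','samples']:
        print(n,[(np.round(r['at'],1).tolist(),round(r['confidence'],2)) for r in tip_of(c,n)][:4])
print(read_time_s(),read_tcp_rot())
E
```

```text
pics
scene [1.113 0.005 1.042] [-0.525 -0.117 -0.843] 384.8762107734996
friction [([398.1, 226.8], 0.58)]
friction_tab [([412.6, 235.9], 0.84), ([293.0, 221.5], 0.28)]
steel [([196.8, 181.7], 0.96), ([113.1, 150.5], 0.93), ([237.7, 124.8], 0.88)]
steel_tab [([209.5, 179.0], 0.97), ([251.7, 117.4], 0.91), ([136.8, 152.9], 0.65)]
hub [([292.3, 224.4], 0.92), ([291.2, 224.8], 0.41), ([398.7, 226.7], 0.21)]
hub_top [([291.7, 218.3], 0.8)]
handle [([300.8, 193.0], 0.7)]
tester [([277.2, 278.3], 0.94)]
bottle [([159.6, 217.4], 0.56)]
photo_camera [([419.9, 286.6], 0.98)]
samples [([133.5, 195.0], 0.84), ([291.0, 228.5], 0.35)]
top [ 0.273 -0.105  1.524] [ 0.135 -0.021 -0.991] 451.178445866332
friction [([120.2, 188.4], 0.77)]
friction_tab [([107.1, 185.5], 0.61)]
steel [([315.1, 192.8], 0.81), ([297.0, 271.0], 0.64), ([405.4, 205.4], 0.55)]
steel_tab [([381.1, 206.8], 0.78), ([286.3, 289.8], 0.76), ([298.9, 196.5], 0.6), ([102.2, 136.0], 0.25)]
hub [([216.9, 164.8], 0.55)]
hub_top [([216.3, 160.6], 0.94)]
handle [([212.6, 194.1], 0.8), ([217.9, 124.8], 0.36)]
tester [([221.9, 124.3], 0.93), ([314.3, 193.2], 0.71)]
bottle [([332.0, 134.4], 0.64)]
photo_camera [([103.4, 133.4], 0.82), ([214.1, 164.1], 0.44)]
samples [([362.2, 161.4], 0.95)]
1.2 [ 0.173  0.985 -0.    -0.   ]
```

View pics/scene0.png

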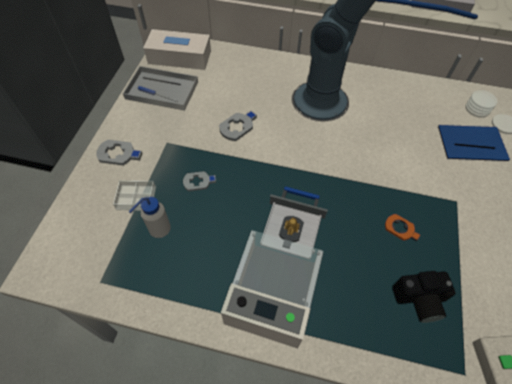

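View pics/top0.png

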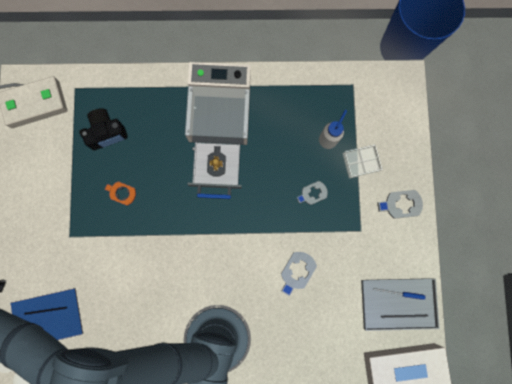

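```bash
python3 - <<'E'
import cv2
a=cv2.imread('pics/scene0.png')
cv2.imwrite('pics/s0a.png',cv2.resize(a[100:250,80:300],None,fx=3.6,fy=3.6,interpolation=cv2.INTER_CUBIC))
cv2.imwrite('pics/s0b.png',cv2.resize(a[150:330,240:460],None,fx=3.3,fy=3.3,interpolation=cv2.INTER_CUBIC))
a=cv2.imread('pics/top0.png')
cv2.imwrite('pics/t0a.png',cv2.resize(a[140:300,250:450],None,fx=3.7,fy=3.7,interpolation=cv2.INTER_CUBIC))
cv2.imwrite('pics/t0b.png',cv2.resize(a[90:220,80:280],None,fx=4,fy=4,interpolation=cv2.INTER_CUBIC))
E
```

```text
(no output)
```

The scene and top views agree: the orange plate is at scene (402,227) / top (121,193). There are three silver plates, and the one on the mat at scene (199,181) / top (314,193) looks smallest. The drawer is at scene (292,225) / top (216,162). Zooming in.

View pics/s0a.png

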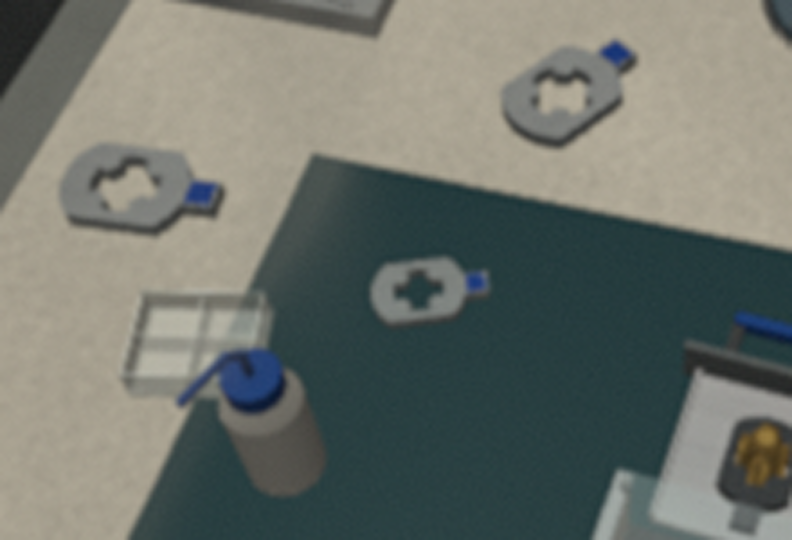

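View pics/s0b.png

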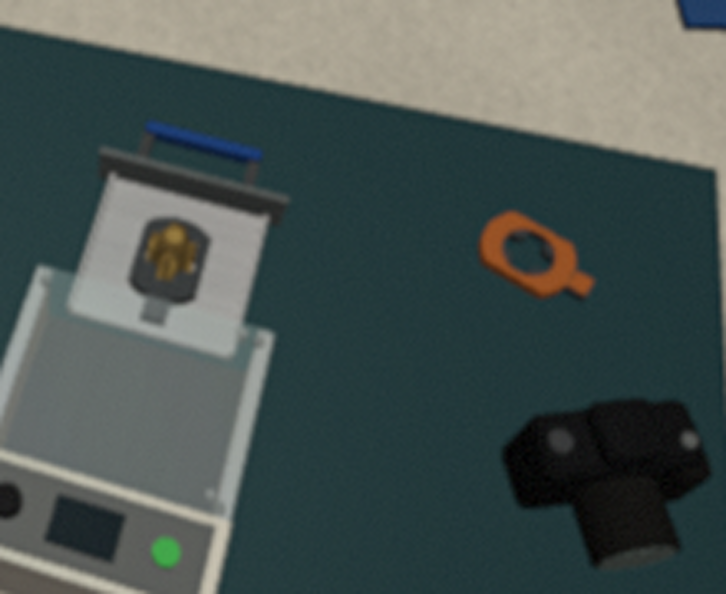

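View pics/t0a.png

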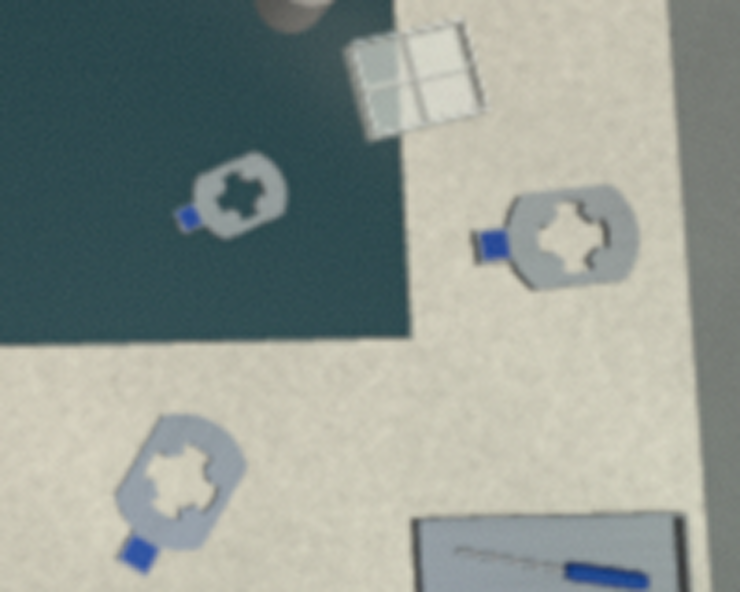

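View pics/t0b.png

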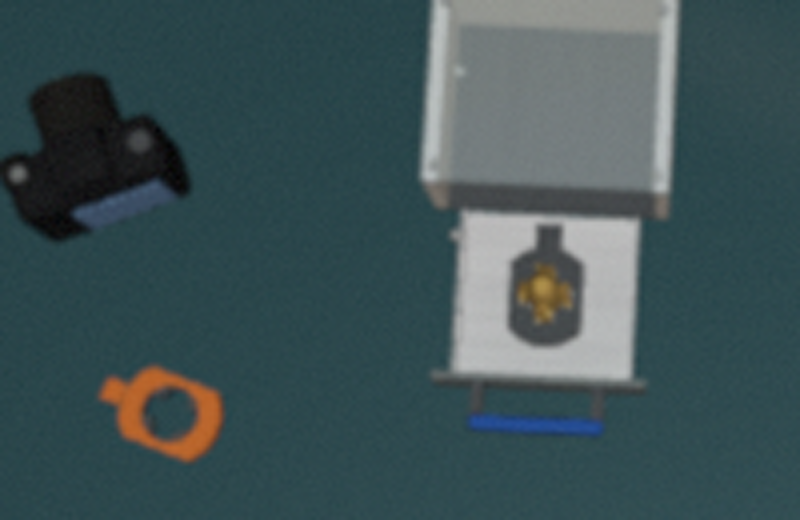

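```bash
cat > fit.py <<'E'
from h import *
from scipy.optimize import minimize
S=4
def outline(R=.042,f=.031,n=24):
    a=np.arcsin(f/R);t=np.concatenate([np.linspace(-a,a,n),np.linspace(np.pi-a,np.pi+a,n)])
    return np.c_[R*np.cos(t),R*np.sin(t)]
BODY=outline()
TAB=np.array([[.036,-.011],[.062,-.011],[.062,.011],[.036,.011]])
def circ(r,n=40):
    t=np.linspace(0,2*np.pi,n,endpoint=False);return np.c_[r*np.cos(t),r*np.sin(t)]
def P(cam,pts2,z,pose):
    x,y,a=pose[:3];c,s=np.cos(a),np.sin(a)
    w=np.c_[x+c*pts2[:,0]-s*pts2[:,1],y+s*pts2[:,0]+c*pts2[:,1],np.full(len(pts2),z)]
    C=camera_params(cam);T=np.array(C['camera_from_world']);K=np.array(C['K'])
    q=(w@T[:3,:3].T+T[:3,3])@K.T;return q[:,:2]/q[:,2:]
class Fit:
    # zt: top height, thickness th; roi centre guess
    def __init__(s,ims,roi_pose,zt,rad=.075,kind='friction',sigma=.8):
        s.ims=ims;s.kind=kind;s.sigma=sigma;s.roi={}
        for cam in ims:
            p=P(cam,circ(rad),zt,roi_pose);lo=np.floor(p.min(0)).astype(int)-1;hi=np.ceil(p.max(0)).astype(int)+2
            m=np.zeros((hi[1]-lo[1],hi[0]-lo[0]),np.uint8);cv2.fillPoly(m,[np.int32(p-lo)],1)
            s.roi[cam]=(lo,hi,m>0)
    def ras(s,cam,polys,hull=False):
        lo,hi,_=s.roi[cam];m=np.zeros(((hi[1]-lo[1])*S,(hi[0]-lo[0])*S),np.uint8)
        for p in polys:
            q=((p-lo+.5)*S-.5)
            if hull:q=cv2.convexHull(np.float32(q))[:,0]
            cv2.fillPoly(m,[np.int32(np.round(q*16))],255,shift=4)
        return m>0
    def layers(s,cam,pose,zt,th):
        pr=lambda pts,z:P(cam,pts,z,pose)
        both=lambda pts:np.r_[pr(pts,zt),pr(pts,zt-th)]
        top=s.ras(cam,[pr(BODY,zt)]);tab=s.ras(cam,[pr(TAB,zt)])&~top
        sil=s.ras(cam,[both(BODY)],True)|s.ras(cam,[both(TAB)],True)
        side=sil&~top&~tab
        if s.kind=='hub':
            c=np.r_[pr(circ(.023),zt),pr(circ(.018),zt+.028),pr(circ(.008),zt+.043)]
            bore=s.ras(cam,[c],True);out=[top&~bore,tab&~bore];ex=bore
        else:
            if s.kind=='friction': b=[pr(circ(.023),zt)]
            else:
                q=.0055;sl=np.array([[-.022,-q],[.022,-q],[.022,q],[-.022,q]])
                b=[pr(circ(.015),zt),pr(sl,zt),pr(sl[:,::-1],zt)]
            bore=np.zeros_like(top)
            for x in b: bore|=s.ras(cam,[x])
            out=[top&~bore,tab,bore,side];ex=None
        f=lambda m:cv2.resize(cv2.GaussianBlur(m.astype(np.float32),(0,0),s.sigma*S),None,fx=1/S,fy=1/S,interpolation=cv2.INTER_AREA)
        return [f(m) for m in out],(f(ex) if ex is not None else None)
    def res(s,v,th=.012,zt=None,ret=False):
        pose=v[:3];z=v[3] if zt is None else zt;tot=0;info={}
        for cam in s.ims:
            lo,hi,m=s.roi[cam];L,ex=s.layers(cam,pose,z,th)
            if ex is not None:m=m&(ex<.03)
            I=s.ims[cam][lo[1]:hi[1],lo[0]:hi[0]].astype(float)[m]
            A=np.stack([np.ones(m.sum())]+[l[m] for l in L],1)
            A2=A.T@A+1e-2*np.eye(A.shape[1]);c=np.linalg.solve(A2,A.T@I)
            e=((A@c-I)**2).mean();tot+=e;info[cam]=(round(e,1),np.round(c).astype(int).tolist())
        return info if ret else tot
    def run(s,v0,zt=None,th=.012):
        v0=np.array(v0,float);n=len(v0);best=None
        for k in range(2):
            sim=np.vstack([v0]+[v0+np.eye(n)[i]*([.004,.004,.08,.004][i]) for i in range(n)])
            r=minimize(s.res,v0,args=(th,zt),method='Nelder-Mead',options=dict(initial_simplex=sim,xatol=2e-5,fatol=1e-3,maxiter=250));v0=r.x
        return r.x,r.fun
E
cat > f1.py <<'E'
from fit import *
np.set_printoptions(precision=4,suppress=True)
ims={c:cv2.cvtColor(cv2.imread(f'pics/{c}0.png'),cv2.COLOR_BGR2RGB) for c in('scene','top')}
def guess(a,b,z): return np.r_[atz('top',a,z)[:2],0],np.arctan2(*(atz('top',b,z)-atz('top',a,z))[:2][::-1])
for kind,a,b,zt in [('friction',(121.5,193),(107,186.5),.012),('steel',(315,192.5),(299,198.5),.012),('hub',(216.5,162),(217,148),.026)]:
    g,yaw=guess(a,b,zt);g[2]=yaw;print(kind,'guess',g)
    rad=.075 if kind!='hub' else .058
    th=.012 if kind!='hub' else .02
    for cams in (['top','scene'],['top'],['scene']):
        F=Fit({c:ims[c] for c in cams},g,zt,rad,kind)
        x,f=F.run(g,zt=zt,th=th);print(cams,x,round(f,1))
    F=Fit(ims,g,zt,rad,kind);x,f=F.run(np.r_[g,zt],th=th);print('z free',x,round(f,1),F.res(x,th=th,ret=True))
E
time python3 f1.py
```

```text
friction guess [0.484  0.3147 1.131 ]
['top', 'scene'] [0.4835 0.3122 1.1736] 41.3Traceback (most recent call last):
  File "f1.py", line 11, in <module>
    x,f=F.run(g,zt=zt,th=th);print(cams,x,round(f,1))
        ~~~~~^^^^^^^^^^^^^^^
  File "fit.py", line 64, in run
    r=minimize(s.res,v0,args=(th,zt),method='Nelder-Mead',options=dict(initial_simplex=sim,xatol=2e-5,fatol=1e-3,maxiter=250));v0=r.x
    res = _minimize_neldermead(fun, x0, args, callback, bounds=bounds,
                               **options)
    fxe = func(xe)
    fx = function(np.copy(x), *(wrapper_args + args))
  File "fit.py", line 53, in res
    lo,hi,m=s.roi[cam];L,ex=s.layers(cam,pose,z,th)
                            ~~~~~~~~^^^^^^^^^^^^^^^
  File "fit.py", line 35, in layers
    sil=s.ras(cam,[both(BODY)],True)|s.ras(cam,[both(TAB)],True)
                   ~~~~^^^^^^
  File "fit.py", line 33, in <lambda>
    both=lambda pts:np.r_[pr(pts,zt),pr(pts,zt-th)]
                                     ~~^^^^^^^^^^^
  File "fit.py", line 32, in <lambda>
    pr=lambda pts,z:P(cam,pts,z,pose)
                    ~^^^^^^^^^^^^^^^^
  File "fit.py", line 14, in P
    C=camera_params(cam);T=np.array(C['camera_from_world']);K=np.array(C['K'])
ValueError: time passes only in moves, steps and waits

real	0m10.618s
user	0m6.874s
sys	0m0.654s
```

```bash
python3 - <<'E'
s=open('h.py').read()
s=s.replace("def save(","import pickle,os\nif not os.path.exists('cp.pkl'): pickle.dump({c:camera_params(c) for c in('scene','top')},open('cp.pkl','wb'))\n_cp=pickle.load(open('cp.pkl','rb'))\ncamera_params=lambda c:_cp[c]\ndef save(",1)
open('h.py','w').write(s)
E
time python3 f1.py
```

```text
friction guess [0.484  0.3147 1.131 ]
['top', 'scene'] [0.4835 0.3122 1.1736] 41.3
['top'] [0.4841 0.3131 1.1645] 12.3
['scene'] [0.4823 0.3115 1.1768] 13.7
z free [0.4838 0.3116 1.1682 0.0142] 31.6 {'scene': (np.float64(15.9), [[32, 55, 58], [122, 26, -21], [98, 19, -17], [1, -6, -5], [28, -19, -34]]), 'top': (np.float64(15.7), [[43, 71, 76], [146, 29, -32], [124, 23, -26], [2, -4, -2], [21, -24, -26]])}
steel guess [ 0.4732 -0.3372  1.9099]
['top', 'scene'] [ 0.4743 -0.3361  1.9755] 33.1
['top'] [ 0.4741 -0.3355  1.9618] 14.3
['scene'] [ 0.4742 -0.3369  1.9653] 14.9
z free [ 0.4742 -0.3363  1.9619  0.0123] 33.2 {'scene': (np.float64(16.2), [[40, 61, 63], [87, 69, 63], [19, 17, 60], [-3, -7, -7], [19, 0, -5]]), 'top': (np.float64(17.0), [[47, 74, 79], [100, 80, 75], [20, 19, 76], [-4, -6, -6], [118, 69, 37]])}
hub guess [ 0.5816 -0.0058 -0.0447]
['top', 'scene'] [ 0.5764 -0.0043 -0.0537] 127.8
['top'] [ 0.5755 -0.004  -0.0652] 14.0
['scene'] [ 0.5782 -0.0048 -0.058 ] 58.4
z free [ 0.5762 -0.0044 -0.0533  0.0228] 87.3 {'scene': (np.float64(67.7), [[155, 156, 153], [-102, -100, -96], [-59, -53, -50]]), 'top': (np.float64(19.6), [[184, 185, 185], [-115, -113, -111], [-115, -113, -111]])}
real	0m14.126s
user	0m14.671s
sys	0m0.167s
```

```bash
cat >> h.py <<'E'
def q_of(a):  # tool down, tool x heading a
    from scipy.spatial.transform import Rotation as Ro
    c,s=np.cos(a),np.sin(a);return Ro.from_matrix([[c,s,0],[s,-c,0],[0,0,-1]]).as_quat()
FR=np.array([.4837,.3122,1.170]);ST=np.array([.4742,-.3362,1.963]);HU=np.array([.5766,-.0045,-.058])
E
python3 - <<'E'
from h import *
np.set_printoptions(precision=3,suppress=True)
for n,p,a in [('F',FR,FR[2]),('F pi',FR,FR[2]+np.pi),('FH',HU,HU[2]+np.pi),('FH pi',HU,HU[2]),('S',ST,ST[2]),('S pi',ST,ST[2]+np.pi),('SH',HU,HU[2]),('SHpi',HU,HU[2]+np.pi),('hand',HU-[.16,0,0],HU[2]),('hand pi',HU-[.16,0,0],HU[2]+np.pi)]:
    for z in (.02,.2):
        j=inverse_kinematics([p[0],p[1],z],q_of(a).tolist());print(n,z,None if j is None else np.array(j))
print(read_qpos(),read_time_s())
E
```

```text
F 0.02 [-0.976  0.585  0.403  1.931 -0.346  0.693 -0.764]
F 0.2 [-1.036  0.314  0.463  1.847 -0.163  1.018 -0.907]
F pi 0.02 [-0.592  0.551 -0.063  1.912  0.053  0.68   2.054]
F pi 0.2 [-0.666  0.295  0.025  1.829 -0.009  1.018  2.103]
FH 0.02 [-0.411  0.591  0.424  1.93  -0.365  0.697  1.745]
FH 0.2 [-0.591  0.34   0.632  1.851 -0.233  1.025  1.648]
FH pi 0.02 [-0.578  0.649  0.637  1.937 -0.563  0.739 -1.237]
FH pi 0.2 [-0.813  0.422  0.929  1.859 -0.387  1.053 -1.359]
S 0.02 [ 0.154  0.61   0.481  1.92  -0.419  0.711  1.276]
S 0.2 [-0.035  0.365  0.704  1.842 -0.272  1.033  1.17 ]
S pi 0.02 [-0.376  1.24   1.358  1.94  -1.326  1.262 -1.259]
S pi 0.2 [-0.426  0.754  1.378  1.855 -0.793  1.234 -1.543]
SH 0.02 [-0.578  0.649  0.637  1.937 -0.563  0.739 -1.237]
SH 0.2 [-0.813  0.422  0.929  1.859 -0.387  1.053 -1.359]
SHpi 0.02 [-0.411  0.591  0.424  1.93  -0.365  0.697  1.745]
SHpi 0.2 [-0.591  0.34   0.632  1.851 -0.233  1.025  1.648]
hand 0.02 [-0.834  0.477  0.838  2.314 -0.653  0.596 -1.12 ]
hand 0.2 [-0.843 -0.05   0.752  2.208  0.042  0.971 -1.744]
hand pi 0.02 [-0.601  0.388  0.565  2.306 -0.406  0.539  1.796]
hand pi 0.2 [-0.776 -0.044  0.685  2.206  0.034  0.97   1.403]
[-1.32   0.383  0.044  1.598 -0.018  1.161 -0.05 ] 1.2
```

```bash
python3 - <<'E'
from h import *
np.set_printoptions(precision=3,suppress=True)
q=q_of(FR[2]).tolist()
move_gripper(.078,60)
move_ptp([FR[0],FR[1],.12],q)
print(read_time_s(),read_qpos())
movel([FR[0],FR[1],.035],q,speed=.15)
print(read_time_s(),read_ft_force(),read_eef_pos(),read_finger_gap())
for z in (.028,.024,.021,.018,.016,.014):
    movel([FR[0],FR[1],z],q,speed=.05)
    f=np.array(read_ft_force());print(z,f,read_eef_pos()[2])
    if f[2]>4:break
print(read_time_s())
save('scene','g1s');save('top','g1t')
E
python3 - <<'E'
import cv2
a=cv2.imread('pics/g1s.png')
cv2.imwrite('pics/g1sz.png',cv2.resize(a[150:290,320:480],None,fx=4,fy=4,interpolation=cv2.INTER_CUBIC))
E
```

```text
2.9917 [-1.016  0.423  0.445  1.9   -0.235  0.868 -0.851]
3.7083 [-0.45   0.084 -0.261] [0.484 0.313 0.036] 0.07793576545605065
0.028 [ 0.993 -0.108  1.059] 0.02832122161585616
0.024 [0.314 0.598 0.751] 0.02382226229195625
0.021 [-0.643 -0.031 -0.316] 0.020725644728475667
0.018 [ 0.237 -1.149 -0.182] 0.01772474145287032
0.016 [ 0.25   0.058 -0.365] 0.01584427286814506
0.014 [-0.478  0.116  0.335] 0.013827742932724794
5.25
```

View pics/g1sz.png

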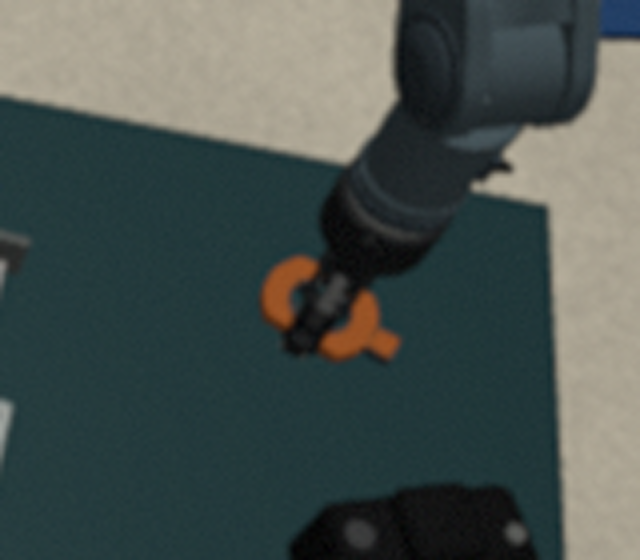

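The fingers straddle the orange plate across its flats, around zoom (325,300), and nothing has touched yet. Closing.

```bash
python3 - <<'E'
from h import *
np.set_printoptions(precision=3,suppress=True)
q=q_of(FR[2]).tolist()
move_gripper(.055,60)
print(read_finger_gap(),read_ft_force(),read_eef_pos())
movel([FR[0],FR[1],.10],q,speed=.15)
print(read_finger_gap(),read_ft_force(),read_eef_pos())
h=HU[2]+np.pi
move_ptp([HU[0],HU[1],.16],q_of(h).tolist())
print(read_time_s(),read_qpos(),read_eef_pos(),read_ft_force(),read_finger_gap())
save('scene','p1s');save('top','p1t')
E
python3 - <<'E'
import cv2
a=cv2.imread('pics/p1s.png')[150:290,220:380]
b=cv2.imread('pics/p1t.png')[90:230,140:300]
cv2.imwrite('pics/p1z.png',cv2.hconcat([cv2.resize(i,(400,350),interpolation=cv2.INTER_CUBIC) for i in(a,b)]))
E
```

```text
0.06004797391865722 [ 0.041 -0.349  3.336] [0.484 0.312 0.015]
0.060353643585792476 [-0.093  0.34  -3.04 ] [0.483 0.312 0.099]
8.3917 [-0.235  0.347  0.202  1.865 -0.085  0.938  1.519] [ 0.576 -0.004  0.16 ] [-0.646 -0.098 -3.032] 0.06051167670686617
```

View pics/p1z.png

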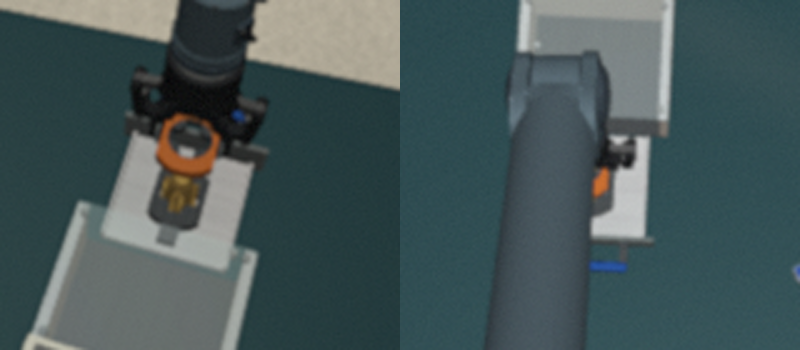

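```bash
cat >> h.py <<'E'
def lower(xy,a,z0,z1,step=.003,fmax=10,speed=.05,xyf=4):
    z=z0
    while z>z1+1e-6:
        z=max(z-step,z1);movel([xy[0],xy[1],z],q_of(a).tolist(),speed=speed)
        f=np.array(read_ft_force());print(round(z,4),np.round(f,1),np.round(np.array(read_eef_pos())*1000,1))
        if f[2]>fmax: print('stop');break
    return z
E
python3 - <<'E'
from h import *
h=HU[2]+np.pi
movel([HU[0],HU[1],.088],q_of(h).tolist(),speed=.12)
print(read_ft_force())
z=lower(HU,h,.088,.060,.004,fmax=7)
print(read_time_s(),read_finger_gap())
save('scene','p2s')
E
python3 - <<'E'
import cv2
a=cv2.imread('pics/p2s.png')[170:270,240:350]
cv2.imwrite('pics/p2z.png',cv2.resize(a,None,fx=6,fy=6,interpolation=cv2.INTER_CUBIC))
E
```

```text
[ 0.06446283  0.04897716 -2.54772293]
0.084 [-0.1  0.3 -2.4] [576.9  -4.5  84.5]
0.08 [ 0.2  0.5 -3.2] [576.3  -4.5  79.7]
0.076 [-0.4  1.1 -3.3] [576.2  -4.5  75.6]
0.072 [-0.3 -0.1 -2.9] [576.2  -4.5  71.6]
0.068 [ 0.2 -0.3 -2.9] [576.3  -4.5  67.6]
0.064 [ 0.3  0.5 -2.7] [576.2  -4.5  63.6]
0.06 [ 0.2  0.2 -3. ] [576.3  -4.5  59.6]
10.9917 0.060189108246733965
```

View pics/p2z.png

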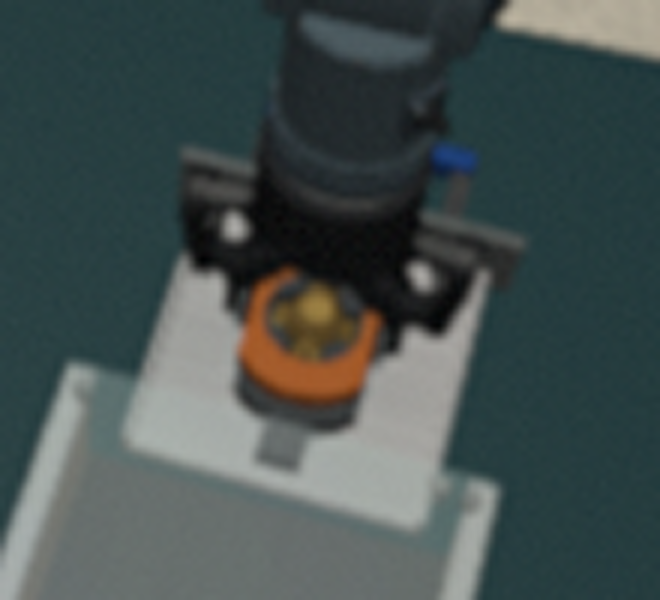

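The orange plate is already down over the full-size ribs, with brass showing through its bore near zoom (315,320) and no side force. Carrying on down to the seat.

```bash
python3 - <<'E'
from h import *
h=HU[2]+np.pi
z=lower(HU,h,.060,.0405,.004,fmax=5)
print(read_time_s(),read_finger_gap())
move_gripper(.072)
print(read_finger_gap(),read_ft_force(),read_eef_pos())
movel([HU[0],HU[1],.13],q_of(h).tolist(),speed=.2)
movel([HU[0]-.12,HU[1]+.18,.2],q_of(h).tolist(),speed=.3)
print(read_time_s())
save('scene','p3s');save('top','p3t')
for c in('scene','top'):
  for n in('friction','friction_tab','steel'):print(c,n,tip_of(c,n)[:2])
E
python3 - <<'E'
import cv2
a=cv2.imread('pics/p3s.png')[150:290,220:380]
b=cv2.imread('pics/p3t.png')[90:230,140:300]
cv2.imwrite('pics/p3z.png',cv2.hconcat([cv2.resize(i,(400,350),interpolation=cv2.INTER_CUBIC) for i in(a,b)]))
E
```

```text
0.056 [ 0.3 -0.1 -2.9] [576.2  -4.5  55.6]
0.052 [ 0.  -0.2 -3.3] [576.2  -4.5  51.6]
0.048 [-0.4  1.6 -1.5] [576.2  -4.5  47.6]
0.044 [-1.  -0.2 -2.8] [576.2  -4.5  43.6]
0.0405 [ 1.   0.2 -2.1] [576.9  -4.5  40.6]
12.2917 0.06042818949627561
0.07206799019751672 [ 0.02306916 -0.23398114  0.69733398] [ 0.57706535 -0.00447565  0.0409549 ]
14.075
scene friction [{'at': [287.5, 229.3], 'confidence': 0.73}, {'at': [292.7, 223.0], 'confidence': 0.56}]
scene friction_tab [{'at': [296.5, 211.9], 'confidence': 0.57}, {'at': [212.3, 179.7], 'confidence': 0.53}]
scene steel [{'at': [113.4, 150.9], 'confidence': 0.82}, {'at': [200.5, 184.0], 'confidence': 0.65}]
top friction [{'at': [213.4, 161.3], 'confidence': 0.62}]
top friction_tab [{'at': [215.4, 172.1], 'confidence': 0.86}, {'at': [363.4, 159.8], 'confidence': 0.67}]
top steel [{'at': [299.0, 272.1], 'confidence': 0.69}, {'at': [402.1, 204.6], 'confidence': 0.66}]
```

View pics/p3z.png

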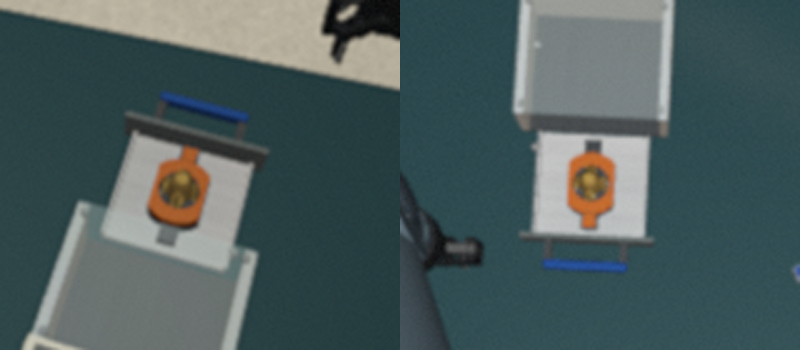

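The orange plate sits on the hub with its tab at the handle side, zoom right (590,222) and zoom left (192,155). Checking its height with a fit.

```bash
cat > f3.py <<'E'
from fit import *
np.set_printoptions(precision=4,suppress=True)
ims={c:cv2.cvtColor(cv2.imread(f'pics/p3{c[0]}.png'),cv2.COLOR_BGR2RGB) for c in('scene','top')}
g=HU.copy();g[2]+=np.pi
for z in (.038,.042,.046):
    F=Fit(ims,g,z,.056,'hub');print(z,F.run(g,zt=z))
F=Fit(ims,g,.038,.056,'hub');print(F.run(np.r_[g,.038]))
F=Fit({'top':ims['top']},g,.038,.056,'hub');print(F.run(g,zt=.038))
F=Fit({'scene':ims['scene']},g,.038,.056,'hub');print(F.run(g,zt=.038))
E
python3 f3.py
```

```text
0.038 (array([ 0.5809, -0.005 ,  3.0889]), np.float64(995.9696984437519))
0.042 (array([ 0.5817, -0.0052,  3.0856]), np.float64(1133.3839889406606))
0.046 (array([ 0.5821, -0.0055,  3.0853]), np.float64(1274.6300221252523))
(array([ 0.5784, -0.0047,  3.0854,  0.0281]), np.float64(838.466352951066))
(array([ 0.5759, -0.0048,  3.0996]), np.float64(470.40671090669343))
(array([ 0.5834, -0.0053,  3.0892]), np.float64(331.68676280852816))
```

```bash
python3 - <<'E'
from h import *
np.set_printoptions(precision=3,suppress=True)
q=q_of(ST[2]).tolist()
move_gripper(.078,60)
move_ptp([ST[0],ST[1],.14],q)
print(read_time_s(),read_qpos())
movel([ST[0],ST[1],.035],q,speed=.15)
z=lower(ST,ST[2],.035,.014,.007,fmax=4)
move_gripper(.055,60)
print(read_finger_gap(),read_ft_force(),read_eef_pos())
movel([ST[0],ST[1],.14],q,speed=.15)
move_ptp([HU[0],HU[1],.16],q_of(HU[2]).tolist())
movel([HU[0],HU[1],.100],q_of(HU[2]).tolist(),speed=.12)
print(read_time_s(),read_qpos(),read_eef_pos(),read_ft_force(),read_finger_gap())
save('scene','s1s')
E
python3 - <<'E'
import cv2
a=cv2.imread('pics/s1s.png')[170:270,240:350]
cv2.imwrite('pics/s1z.png',cv2.resize(a,None,fx=6,fy=6,interpolation=cv2.INTER_CUBIC))
E
```

```text
16.575 [-0.069  0.473  0.758  1.887 -0.401  0.939  1.272]
0.028 [0.5 0.1 0. ] [ 474.3 -336.2   28.2]
0.021 [ 0.6 -0.3  0.3] [ 473.8 -335.9   20.5]
0.014 [-0.5  0.2 -0.6] [ 473.8 -335.9   13.5]
0.0601903650465791 [ 0.076 -0.494  1.743] [ 0.475 -0.337  0.014]
22.275 [-0.902  0.735  1.111  1.927 -0.793  1.003 -1.05 ] [ 0.577 -0.005  0.1  ] [-0.294  0.139 -1.13 ] 0.060439197009432254
```

View pics/s1z.png

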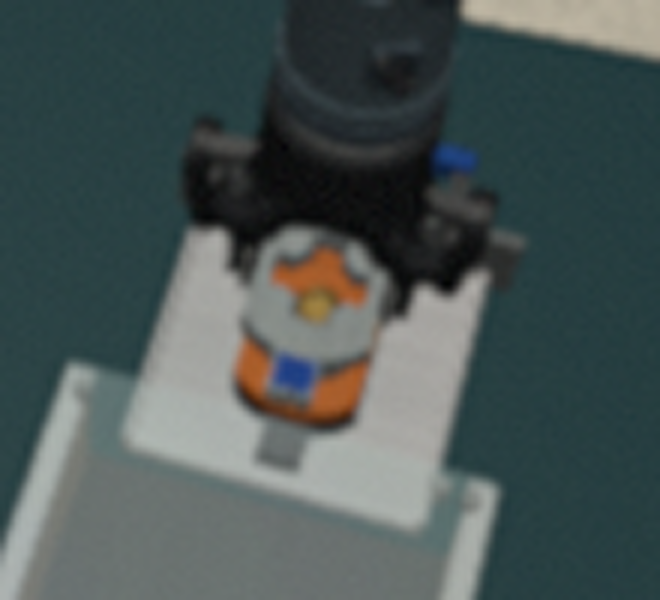

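The steel plate is held above the hub, with its blue tab towards the tester at zoom (293,375) and the hub tip seen through the bore at (315,305). Lowering.

```bash
python3 - <<'E'
from h import *
h=HU[2]
z=lower(HU,h,.100,.0525,.005,fmax=5)
print(read_time_s(),read_finger_gap())
save('scene','s2s')
E
python3 - <<'E'
import cv2
a=cv2.imread('pics/s2s.png')[170:270,240:350]
cv2.imwrite('pics/s2z.png',cv2.resize(a,None,fx=6,fy=6,interpolation=cv2.INTER_CUBIC))
E
```

```text
0.095 [-0.3  0.6 -1. ] [576.7  -4.4  95.1]
0.09 [ 0.7  0.2 -1.1] [576.3  -4.4  89.7]
0.085 [-0.   0.4 -2. ] [576.2  -4.4  84.5]
0.08 [-0.4  0.5 -1.9] [576.2  -4.5  79.6]
0.075 [-0.   1.1 -2. ] [576.3  -4.5  74.6]
0.07 [-0.  -0.4 -1.9] [576.3  -4.4  69.6]
0.065 [ 0.4  0.3 -1.8] [576.3  -4.5  64.6]
0.06 [-0.1  0.4 -2.1] [576.4  -4.5  59.6]
0.055 [ 0.2  0.7 -2. ] [576.4  -4.5  54.6]
0.0525 [-0.   0.  -1.7] [576.7  -4.6  52.5]
24.825 0.06030654095038584
```

View pics/s2z.png

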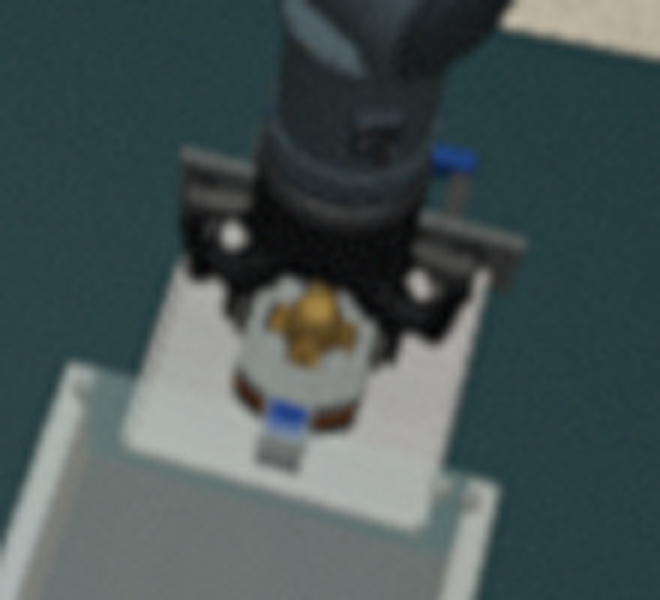

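The ribs stand in the bore at zoom (312,325), and the steel plate is on or just above the orange plate. Feeling for contact and releasing.

```bash
python3 - <<'E'
from h import *
h=HU[2]
z=lower(HU,h,.0525,.0505,.001,fmax=3,speed=.03)
move_gripper(.074)
print(read_finger_gap(),read_ft_force(),read_eef_pos())
movel([HU[0],HU[1],.13],q_of(h).tolist(),speed=.2)
movel([HU[0]-.12,HU[1]+.18,.2],q_of(h).tolist(),speed=.3)
print(read_time_s())
save('scene','s3s');save('top','s3t')
for c in('scene','top'):
  for n in('steel','steel_tab','handle','hub_top'):print(c,n,[(r['at'],r['confidence']) for r in tip_of(c,n)[:4]])
E
python3 - <<'E'
import cv2
a=cv2.imread('pics/s3s.png')[150:290,220:380]
b=cv2.imread('pics/s3t.png')[90:230,140:300]
cv2.imwrite('pics/s3z.png',cv2.hconcat([cv2.resize(i,(400,350),interpolation=cv2.INTER_CUBIC) for i in(a,b)]))
E
cat > f4.py <<'E'
from fit import *
np.set_printoptions(precision=4,suppress=True)
ims={c:cv2.cvtColor(cv2.imread(f'pics/s3{c[0]}.png'),cv2.COLOR_BGR2RGB) for c in('scene','top')}
g=HU.copy()
for z in (.046,.05,.054):
    F=Fit(ims,g,z,.05,'hub');print(z,F.run(g,zt=z))
# handle: blue centroid
for c in ims:
    im=ims[c].astype(int);m=(im[...,2]-im[...,0]>50)&(im[...,2]-im[...,1]>30)
    p=proj(c,[HU[0]-.113,HU[1]+.006,.05]);m[:int(p[1])-14]=0;m[int(p[1])+14:]=0;m[:,:int(p[0])-30]=0;m[:,int(p[0])+30:]=0
    v,u=np.nonzero(m);print(c,p,u.mean(),v.mean(),len(u));globals()[c]=(u.mean(),v.mean())
print(tri(scene,top))
E
python3 f4.py
```

```text
0.0515 [-1.2  1.5  5.4] [577.2  -4.6  52.4]
stop
0.07401915995675662 [-0.12288     0.33987831  0.33472981] [ 0.57649538 -0.00448032  0.05126771]
26.8667
scene steel [([236.4, 126.0], 0.77), ([117.1, 151.4], 0.64), ([294.3, 226.4], 0.55)]
scene steel_tab [([285.0, 239.9], 0.84), ([140.0, 156.2], 0.73), ([419.1, 285.1], 0.72), ([155.5, 215.8], 0.55)]
scene handle []
scene hub_top [([288.7, 221.2], 0.68)]
top steel [([297.7, 273.9], 0.95), ([218.9, 161.2], 0.85), ([401.1, 205.2], 0.67)]
top steel_tab [([214.8, 146.6], 0.85), ([381.7, 208.0], 0.83), ([286.3, 291.4], 0.72), ([217.7, 162.6], 0.29)]
top handle [([215.2, 195.1], 0.69)]
top hub_top [([217.6, 164.3], 0.62)]
0.046 (array([ 0.5694, -0.0051, -0.0302]), np.float64(1018.9553328324104))
0.05 (array([ 0.5685, -0.0058, -0.0417]), np.float64(875.3526761143178))
0.054 (array([ 0.5675, -0.0063, -0.0205]), np.float64(833.9714265691116))
scene [300.7844 192.6555] 301.0625 192.49305555555554 144
top [214.1222 195.8071] 213.53846153846155 195.3986013986014 143
(array([0.4647, 0.0027, 0.0529]), np.float64(0.0009618891217040889))
```

View pics/s3z.png

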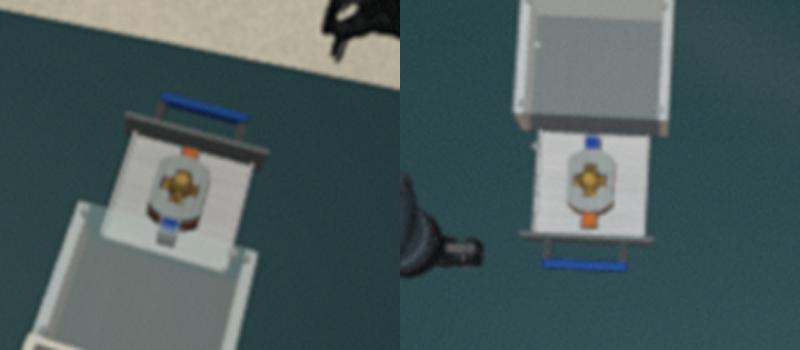

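Both plates are stacked: the steel is on top with its blue tab towards the tester (zoom right (592,143)), the orange tab towards the handle (590,220). The contact height (TCP 52.4 mm) matches the seated value. The handle triangulates to (0.465, 0.003, 0.053). Now the drawer.

```bash
python3 - <<'E'
from h import *
print(tri((277.2,278.3),(221.9,124.3)),atz('scene',(277.2,278.3),0),atz('top',(221.9,124.3),0))
h=HU[2];d=np.array([np.cos(h),np.sin(h)])
move_gripper(.03)
def at(s,z): 
    p=HU[:2]+d*s;return [p[0],p[1],z]
q=q_of(h).tolist()
move_ptp(at(-.153,.15),q)
movel(at(-.153,.05),q,speed=.15)
print(read_ft_force(),read_time_s())
s=-.153
while s<-.12:
    s+=.003;movel(at(s,.05),q,speed=.05)
    f=np.array(read_ft_force())[:2]@d;print(round(s,3),round(f,2),(np.array(read_eef_pos())[:2]-HU[:2])@d)
    if f<-1.5:break
print(read_time_s(),read_eef_pos())
save('scene','d1s')
E
python3 - <<'E'
import cv2
a=cv2.imread('pics/d1s.png')[150:290,220:380]
cv2.imwrite('pics/d1z.png',cv2.resize(a,None,fx=4,fy=4,interpolation=cv2.INTER_CUBIC))
E
```

```text
(array([ 0.72378255, -0.0181744 , -0.01432634]), np.float64(0.010405105958535568)) [ 0.72847817 -0.01275465  0.        ] [ 0.72009072 -0.02411074  0.        ]
[ 0.16552481 -0.73996811  0.11023156] 29.4333
-0.15 0.56 -0.1489109717036968
-0.147 -0.43 -0.1465894333550682
-0.144 0.55 -0.14374789380210093
-0.141 0.11 -0.1407064165889908
-0.138 0.73 -0.13767988101108364
-0.135 -0.56 -0.13468541667389325
-0.132 0.19 -0.13170450631353522
-0.129 0.17 -0.12899824554036146
-0.126 -0.42 -0.12619675984589152
-0.123 -0.74 -0.12271881864234681
-0.12 -1.59 -0.11940293539421958
32.1833 [0.45740003 0.00245907 0.05009959]
```

View pics/d1z.png

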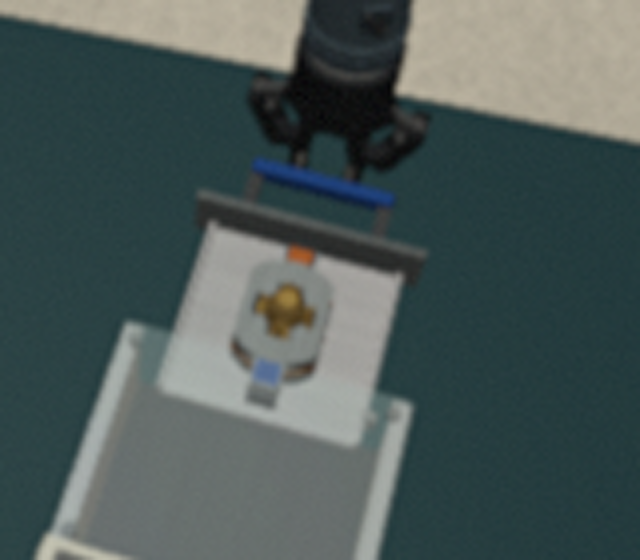

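The fingers are behind the bar at zoom (300,160)–(350,175) and touching it. Pushing on in steps.

```bash
cat > push.py <<'E'
from h import *
import sys
s,s1,step,v,fm=map(float,sys.argv[1:6])
h=HU[2];d=np.array([np.cos(h),np.sin(h)]);q=q_of(h).tolist()
while s<s1-1e-6:
    s=min(s+step,s1);p=HU[:2]+d*s;movel([p[0],p[1],.05],q,speed=v)
    F=np.array(read_ft_force());f=F[:2]@d;print(round(s,4),round(f,2),np.round(F,1),round((np.array(read_eef_pos())[:2]-HU[:2])@d,4))
    if f<-fm:print('stop');break
print(read_time_s())
E
python3 push.py -.12 .012 .022 .07 10; python3 - <<'E'
from h import *
save('scene','d2s')
a=cv2.imread('pics/d2s.png')[150:350,200:380]
cv2.imwrite('pics/d2z.png',cv2.resize(a,None,fx=3,fy=3,interpolation=cv2.INTER_CUBIC))
E
```

```text
-0.098 0.77 [ 0.7 -1.   0.1] -0.0966
-0.076 0.84 [ 0.9  0.2 -0. ] -0.0749
-0.054 -0.46 [-0.5 -0.3  0.2] -0.053
-0.032 0.09 [ 0.1 -0.1 -0.8] -0.031
-0.01 -0.56 [-0.5  0.2  0. ] -0.009
0.012 -1.37 [-1.4 -0.2 -0.2] 0.0125
35.0333
```

View pics/d2z.png

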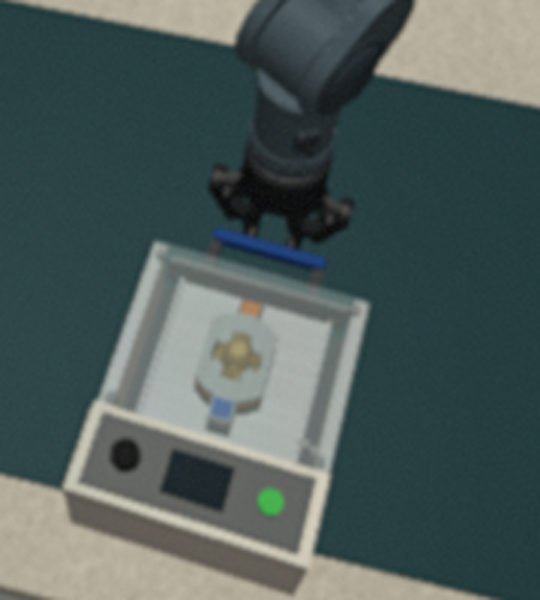

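The drawer is nearly in and the plates are still stacked. The last part in small steps.

```bash
python3 push.py .012 .045 .002 .03 12
```

```text
0.014 -5.05 [-5.   1.4  3.7] 0.0129
0.016 -4.99 [-5.  -0.2  1.2] 0.0152
0.018 -0.78 [-0.8 -0.9 -1.1] 0.0189
0.02 -4.97 [-4.9  0.5  3.3] 0.019
0.022 -8.92 [-8.9  0.4  6. ] 0.019
0.024 -11.61 [-11.6   1.    8.1] 0.0191
0.026 -16.07 [-16.    2.4  11.9] 0.0191
stop
36.8333
```

Force rose to 5 N, dropped as the detent passed, then built up against a hard stop at s = 0.019. Backing off and checking.

```bash
python3 - <<'E'
from h import *
h=HU[2];d=np.array([np.cos(h),np.sin(h)]);q=q_of(h).tolist()
p=HU[:2]+d*(-.03);movel([p[0],p[1],.05],q,speed=.08)
print(read_ft_force())
movel([p[0],p[1],.2],q,speed=.2)
movel([p[0]-.06,p[1]+.2,.25],q,speed=.25)
pause(.3);print(read_time_s(),read_finger_gap(),read_ft_force())
A=save('scene','e1s');B=save('top','e1t')
ims={'scene':A,'top':B}
c0=HU[:2]+d*.155
pts={}
for c in ims:
    im=ims[c].astype(int);m=(im[...,2]-im[...,0]>50)&(im[...,2]-im[...,1]>30)
    P=proj(c,[*(c0-d*.113),.05]);m[:int(P[1])-14]=0;m[int(P[1])+14:]=0;m[:,:int(P[0])-30]=0;m[:,int(P[0])+30:]=0
    v,u=np.nonzero(m);print(c,P,u.mean(),v.mean(),len(u));pts[c]=(u.mean(),v.mean())
t=tri(pts['scene'],pts['top']);print(t,(t[0][:2]-[.4647,.0027])@d)
a=A[150:350,200:380];b=B[60:230,130:300]
cv2.imwrite('pics/e1z.png',cv2.cvtColor(cv2.hconcat([cv2.resize(i,(400,430),interpolation=cv2.INTER_CUBIC) for i in(a,b)]),cv2.COLOR_RGB2BGR))
E
```

```text
[ 0.34882332  0.34720465 -0.52235686]
39.8917 0.02974612269446327 [0.90040443 0.23454417 0.00191505]
scene [288.29197103 236.5370892 ] 288.969512195122 234.39634146341464 164
top [216.24066578 149.67051602] 215.91034482758621 151.24137931034483 145
(array([ 0.61264307, -0.0061416 ,  0.05247096]), np.float64(0.0003833286677833553)) 0.1482068248838338
```

View pics/e1z.png

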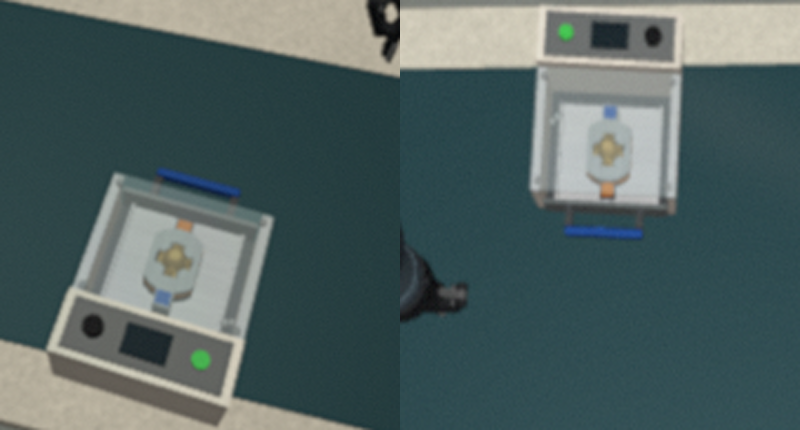

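View pics/e1s.png

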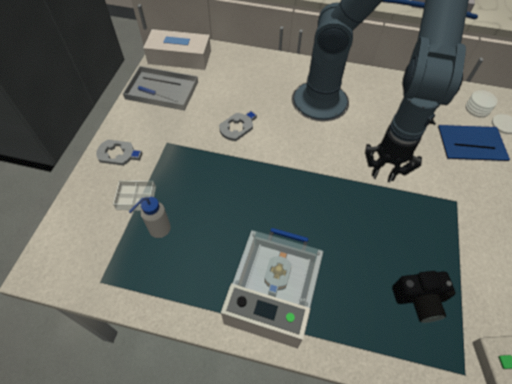

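The drawer is home: the handle moved 148 mm, which puts the hub at x of about 0.724, against the tester origin at 0.724. The stack is intact, the bottle, camera and box are where they were, and the arm is clear.

```bash
python3 -c "
from bench import *
print(sign_off(),read_time_s())"
```

```text
the job is handed in; nothing more can be done
the job is handed in; nothing more can be done
```

The wear tester is loaded and the drawer is home. I handed the job in about 40 s into the 72 s limit; sign-off gives no verdict.

- **Friction plate:** It went onto the hub first, tab towards the handle, with no notable side force on the splines. I released it at its seated height.
- **Steel plate:** I used the smallest of the three look-alikes and put it on top, tab towards the tester. It touched down within about 0.5 mm of its expected seated height, which also suggests the friction plate lies flat.
- **Drawer:** I pushed it in small, slow steps. The force rose to about 5 N, dropped as the detent passed, then reached 16 N against the stop.
- **Last look, after backing off:** The handle had moved 148 mm, which puts the hub at x ≈ 0.724 m, matching the networks' estimate of the tester origin. The plates were still stacked with their tabs opposite, and the bottle, camera and sample box looked unmoved. The arm was clear of everything.

**Checks that did not work:** The image fits for the seated plates' heights were unreliable because the hub and backing plate clutter the view. Their seating therefore rests on the arm's height and force readings and on the pictures. The two camera views also disagreed by about 1 cm on the tester origin, so the match with the hub is only a rough one. I did not press either plate down again after release.

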